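Find the fuse bay with the broken stump by feel, clear it and fit the new fuse

ROBOT

A 6-joint arm with a two-finger parallel gripper is mounted at the origin on the work surface. World frame = base frame: x ahead of the robot, y to its left, z up, the work surface at z = 0. Lengths are in mm, angles in rad, forces in N, time in s.
With the tool pointing down it reaches from about 350 to 775 mm from the base axis. Payload 7.3 kg.
Tool frame: the origin (TCP) lies on the centre line of the jaws, within the pads' length; the fingertips stand 11 mm ahead of it and the grasp point (between the pads) lies 8 mm behind it; z points along the fingers, y is the line along which they close (so a half turn about z gives the same grasp; the last joint's range is limited). The gripper opens to 92 mm and grips with 3 to 60 N. Pads are 19 mm wide; open, the fingers measure 130 mm over their backs; the gripper's body (75 mm by 190 mm) begins 47 mm behind the grasp point.
Start: joints at [1.046, 0.342, 1.524, -0, 1.275, -0.146], TCP at [194.136, 487.809, 215.541] pointing down, gripper open.
Joint ranges: [-2.53, 2.53], [-0.77, 2.02], [0.04, 2.7], [-1, 4.14], [0.28, 2.66], [-3.11, 3.11]. Speed limits (rad/s): [2.57, 2.57, 3.14, 3.14, 3.14, 3.14].

INTERFACE

Orientations are given as [roll, pitch, yaw] about the fixed x, y, z axes, in that order (R = Rz(yaw) Ry(pitch) Rx(roll)).
In Python, from plant import bot gives the robot as it stands.
- The arm moves only by the tool step_arm, never from a script. Its argument "deltas" is a list of rows, each a list of 5 numbers: the opening, from 0 (shut) to 1 (fully open), then the shift along the tool's x, y, z each as a share of 0.5 m, from -1 to 1, then the turn about the tool's z as a share of pi/2 rad, from -1 to 1. In form: [[claw, x, y, z, turn], ...]. A call has 1 to 8 rows; each row shifts and turns the commanded pose from where the row before left it, along the tool's axes as they then stand; what a row does not reach is not made up. A row lasts 1/10 s, in which the tool goes at most 50 mm and 8.59 degrees, less where a joint would pass 70% of its speed; a pose out of reach is approached as far as the arm can. A call with a number of a shift or a turn outside -1 to 1 is refused whole. A call with a gripper value outside its range is refused whole. The fingers move at their own pace and stop on an object; the grip force is fixed at half the most. Time passes only in rows, so rows that do not move let the fingers close. It gives the time, the measured TCP pose, the force, the opening and the grip force at its end, in the units of the state.
- bot.get_obs(): the state, without advancing time (a new reading comes with each control period).
- bot.capture(name): name is "scene" or "side" or "wrist"; returns (picture, depth): 480x640x3 uint8, red, green, blue; 480x640 float32, mm along the optical axis (not along the pixel's ray), 0 where there is no reading.
- bot.camera_params(name): a dict with "fov_y" (degrees; the focal length in pixels is half the picture's height over the tangent of half this angle, whatever the lens; pixels are square), "cx", "cy" (the principal point, pixels), "rvec" (rotation vector, rad) and "tvec" (3), from world to camera coordinates, as OpenCV has them. Camera axes: x right, y down, z forward; pixel columns grow to the right and rows downward; lengths in mm; the calibration is good to about 2 mm. A picture is of the moment at which its call begins: read the wrist's pose just before it. camera_params takes no time and is no camera call; for the wrist camera it gives the pose at the moment of the call.
- bot.close_job(): hands the job in; it is judged then, once.
The state is a dict: "time": time; "joint_positions": joint angles; "dq": joint speeds; "tau": joint torques, N m; "tool_pos": TCP position; "tcp_rot": TCP orientation; "contact_force": force on the tool from outside, world axes, zero at the start; "moment": the same for the moment, N m; "grip_width": finger opening in mm; "finger_force": force on a finger pad.
Only numpy, scipy, OpenCV 4.12 (cv2) and the standard library are available. Lean on these libraries where they do the work, as an engineer would, in place of code of your own. Each camera call takes 0.05 s, during which the arm holds its last target. There are 200 camera calls.

TASK

One of the fuse block's three shuttered bays still holds the broken stump of the old fuse: feel inside them gently with the new long fuse to find out which. Push in that bay's slide all the way, once, so that the stump drops into the scrap trough, leaving the other two slides as they are, then press the new fuse fully home, upright, in that same bay and let go. Keep every push on the fuse and the block gentle (30 N at most), do not draw a slide back, and leave the other things on the bench alone.

Things in the scene. Friction and masses are not known exactly. Their poses are not given: they have to be found in the camera images.
- block: black fuse block fixed to the bench, 150 mm wide (along its y), 80 mm high, with three square upward bays 23.6 mm wide, 48 mm apart along its y. In front (-x): scrap trough with 24 mm high walls, behind a light hanging flap that hides the bays; behind (+x): three grey slides, one per bay. One bay, not known which, hides the old fuse's stump. Origin: underside of the block on the middle bay's axis; z up
- hidden_depths (a point): a point on the middle bay's axis, 30 mm below the block's top: the depth at which the top of the loose stump (steel, 16 mm wide, 30 mm tall, standing) stops a fuse hard in the one bay that holds it. In a clear bay a lowered fuse goes on freely to 38 mm, where two sprung contact clips begin to rub (3 to 12 N to push past)
- seat (a point): a point on the middle bay's axis, 46 mm below the block's top: the depth of the sprung seat (contact pad) in a bay whose slide is fully in. The pad gives up to 4 mm (1 N at first, 8 N when fully down, then hard). A fuse fully home is down on the pad, past the clips, and stands 40 to 44 mm proud of the block's top
- fuse_mid (a point): centre (half-way up) of the new fuse: white ceramic cylinder with steel end caps, 22 mm diameter, 90 mm tall, 90 g, rounded ends, standing upright on the bench; its z runs along its length
- pan (a joint): sprung steel pan in the floor of the scrap trough: 0 when empty; sinks about 0.0035 m (its stop) when the stump lies in it
- bay_left (a point): centre of the mouth of the left bay (at the block's +y end), at the height of the block's top, 80 mm above the bench; axes as the block's. A light sprung shutter (1 to 2 N) hides the inside; a fuse pushed in from above swings it down out of the way
- tab_left (a point): top of the rear (+x) face of the upright tab of the left bay's slide, mid-width, 65 mm above the bench; axes as the block's. The tab is 24 mm wide, 6 mm thick and rises 35 mm over the slide; push its rear face along the block's -x
- slide_left (a joint): slide of the left bay, m: 0 as found, 0.034 fully in (hard stop). It needs about 3 to 5 N and stays where it is left. Pushed in, it sweeps the stump out of the bay into the trough and becomes the fuse's seat. One-way: it must not be drawn back
- bay_middle (a point): centre of the mouth of the middle bay (the middle one), at the height of the block's top, 80 mm above the bench; axes as the block's. A light sprung shutter (1 to 2 N) hides the inside; a fuse pushed in from above swings it down out of the way
- tab_middle (a point): top of the rear (+x) face of the upright tab of the middle bay's slide, mid-width, 65 mm above the bench; axes as the block's. The tab is 24 mm wide, 6 mm thick and rises 35 mm over the slide; push its rear face along the block's -x
- slide_middle (a joint): slide of the middle bay, m: 0 as found, 0.034 fully in (hard stop). It needs about 3 to 5 N and stays where it is left. Pushed in, it sweeps the stump out of the bay into the trough and becomes the fuse's seat. One-way: it must not be drawn back
- bay_right (a point): centre of the mouth of the right bay (at the block's -y end), at the height of the block's top, 80 mm above the bench; axes as the block's. A light sprung shutter (1 to 2 N) hides the inside; a fuse pushed in from above swings it down out of the way
- tab_right (a point): top of the rear (+x) face of the upright tab of the right bay's slide, mid-width, 65 mm above the bench; axes as the block's. The tab is 24 mm wide, 6 mm thick and rises 35 mm over the slide; push its rear face along the block's -x
- slide_right (a joint): slide of the right bay, m: 0 as found, 0.034 fully in (hard stop). It needs about 3 to 5 N and stays where it is left. Pushed in, it sweeps the stump out of the bay into the trough and becomes the fuse's seat. One-way: it must not be drawn back
- short_fuse: bystander: shorter fuse of the same make, 22 mm diameter, 50 mm tall, standing upright; not the one to fit. Origin: centre of its underside
- capacitor: bystander: black round capacitor, 35 mm diameter, 46 mm tall, standing. Origin: centre of its underside
- multimeter: bystander: handheld multimeter lying on its back, 150 x 80 x 42 mm. Origin: centre of its underside
- power_board: bystander: tan circuit board with components, 150 x 110 mm, 34 mm high. Origin: centre of its underside
- main_board: bystander: green circuit board with a black heat sink, 120 x 170 mm, 23 mm high. Origin: centre of its underside
- screwdriver: bystander: screwdriver lying on the bench between robot and block. Origin: under its middle
- tape: bystander: roll of black tape lying flat, 90 mm across, 19 mm high. Origin: centre of its underside
Mind the look-alikes: they are no part of the job. Leave any pink or yellow look-alike of the block alone.

How it is judged:
By the outcome, as a careful person would: the job done as asked, in the order asked, and still so for the second after the job is handed in, with the robot touching nothing.
It also fails if it takes over 72 s, if anything falls off the work surface, if the arm or the gripper's body presses on something with over 40 N, if the wrist force passes 120 N, or if a joint passes its speed limit or range.

## Working session

There is one attempt and no reset: what is moved stays moved. The work goes in short steps, Python scripts to look and compute and a tool call to move; the robot and the scene stay as the last step left them, time stands still between calls to the robot, and variables do not carry over. Pictures are saved under pics/ and viewed, at most 10 in all, crops included, and the job is handed in when it is done.

Besides the shell and the picture viewer there is one more tool, called after ">>>" in YAML: its name, and indented under it one key for each argument. step_arm: Moves the arm, as the interface text tells. Shift numbers are shares of 0.5 m and turn numbers shares of pi/2 rad, none past 1 either way. Its arguments: {"type":"object","properties":{"deltas":{"type":"array","items":{"type":"array","items":{"type":"number","minimum":-1,"maximum":1}}}},"required":["deltas"]}

```bash
mkdir -p pics; cat > h.py <<'E'
import numpy as np, cv2
from plant import bot
def cam(n):
    p=bot.camera_params(n); f=240/np.tan(np.radians(p["fov_y"])/2)
    R=cv2.Rodrigues(np.array(p["rvec"],float))[0]; return f,p["cx"],p["cy"],R,np.array(p["tvec"],float).ravel()
def snap(n):
    c=cam(n); im,d=bot.capture(n); np.savez(f"{n}.npz",im=im,d=d,f=c[0],cx=c[1],cy=c[2],R=c[3],t=c[4]); return im,d
def ld(n): return np.load(f"{n}.npz")
def w(s,u,v,z=None):
    ray=np.array([(u-s["cx"])/s["f"],(v-s["cy"])/s["f"],1.]); C=-s["R"].T@s["t"]; r=s["R"].T@ray
    if z is None: return C+r*s["d"][int(v),int(u)]
    return C+r*(z-C[2])/r[2]
def cloud(s):
    v,u=np.mgrid[:480,:640]; d=s["d"]; P=np.stack([(u-s["cx"])/s["f"]*d,(v-s["cy"])/s["f"]*d,d],-1)
    W=(P-s["t"])@s["R"]; W[d==0]=np.nan; return W
def proj(s,P):
    q=s["R"]@np.array(P,float)+s["t"]; return q[:2]/q[2]*s["f"]+[s["cx"],s["cy"]]
def save(name,im): cv2.imwrite(f"pics/{name}.png",im[...,::-1])
E
python3 - <<'E'
from h import *
for n in("scene","side"):
    im,d=snap(n); save(n,im); c=cam(n); print(n,c[0],-c[3].T@c[4])
print(bot.get_obs())
E
```

```text
scene 583.6889902992596 [1004.06685026 -857.11700117 1088.607065  ]
side 494.9823536192925 [ 197.18244811 -944.66110736  815.51949276]
{'time': 0.1, 'joint_positions': array([ 1.04600686e+00,  3.42639996e-01,  1.52491954e+00, -2.57665225e-05,
        1.27540993e+00, -1.45984058e-01]), 'dq': array([-0.00060426, -0.00168861, -0.00127982,  0.00066328, -0.00041605,
        0.00047051]), 'tau': array([ 1.25184466e-03, -4.32003486e+01, -2.44693923e+01,  7.19149760e-02,
        5.26743138e-02, -4.30763521e-05]), 'tool_pos': array([193.93633016, 487.45523103, 214.92193236]), 'tcp_rot': array([-3.14022690e+00, -1.75901434e-04,  2.76279464e+00]), 'contact_force': array([0.16424933, 0.58144386, 0.13728722]), 'moment': array([-0.03525626, -0.0305425 , -0.0277321 ]), 'finger_force': 0.0, 'grip_width': 91.85436090914538}
```

View pics/scene.png

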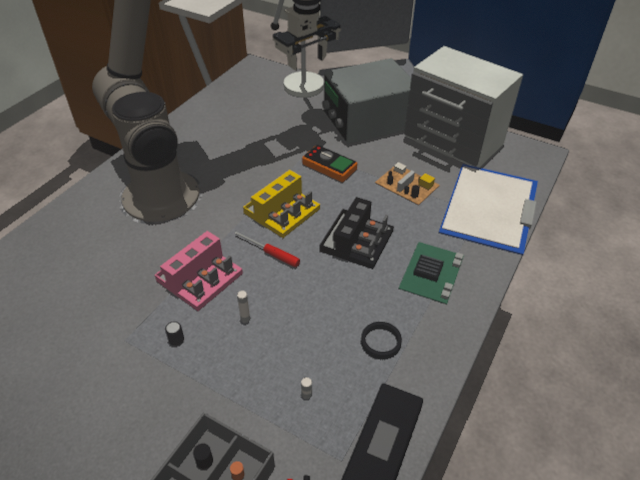

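View pics/side.png

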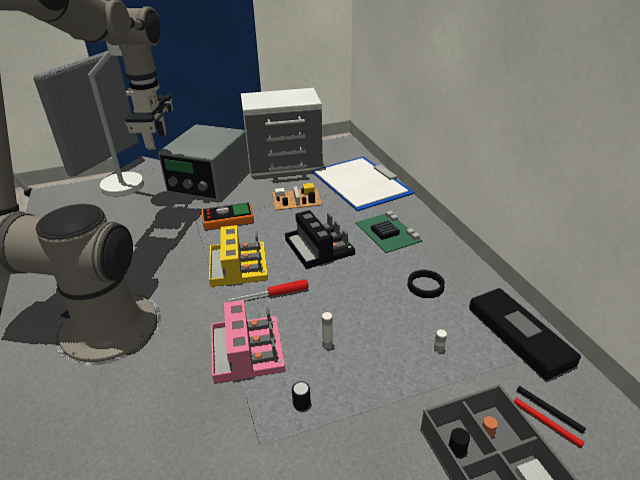

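Fuse candidates in the scene view are the tall white one at (243,306), the short one at (307,387) and the dark capacitor at (174,333). I choose the tall one. Block candidates are black (358,232), yellow (282,203) and pink (200,268). I choose black.

```bash
python3 - <<'E'
from h import *
for n,fu,bl in(("scene",(232,285,256,325),(310,190,400,270)),("side",(316,305,338,352),(278,200,360,272))):
    s=ld(n); W=cloud(s)
    a=W[fu[1]:fu[3],fu[0]:fu[2]].reshape(-1,3); a=a[a[:,2]>15]; t=a[a[:,2]>84]
    print(n,"fuse",a.min(0).round(),a.max(0).round(),"top",len(t),((t.min(0)+t.max(0))/2).round(1),np.median(t,0).round(1))
    b=W[bl[1]:bl[3],bl[0]:bl[2]].reshape(-1,3); tp=b[(b[:,2]>74)&(b[:,2]<88)]
    r=cv2.minAreaRect(tp[:,:2].astype(np.float32)); print("blocktop",len(tp),r,cv2.boxPoints(r).round().tolist(),np.median(tp[:,2]))
    im=s["im"]; cr=[cv2.resize(im[y0:y1,x0:x1],(w_,560),interpolation=cv2.INTER_CUBIC) for (x0,y0,x1,y1),w_ in (((fu[0]-10,fu[1]-10,fu[2]+10,fu[3]+10),380),)]
    cr.append(cv2.resize(im[bl[1]:bl[3],bl[0]:bl[2]],(400,560*400//400*0+int(400*(bl[3]-bl[1])/(bl[2]-bl[0])))))
    c=np.zeros((560,790,3),np.uint8); c[:,:380]=cr[0]; c[:cr[1].shape[0],385:785]=cr[1]; save("crop_"+n,c)
E
```

```text
scene fuse [ 444. -249.   15.] [ 468. -224.   94.] top 78 [ 456.1 -235.9   89.1] [ 457.5 -237.    88.1]
blocktop 763 ((548.2706298828125, 113.3067626953125), (46.89210510253906, 154.34963989257812), 4.7798566818237305) [[518.0, 188.0], [531.0, 34.0], [578.0, 38.0], [565.0, 192.0]] 79.10780495601846
side fuse [ 443. -247.   15.] [ 465. -221.   95.] top 82 [ 453.4 -233.8   89.4] [ 453.3 -236.9   90.9]
blocktop 589 ((546.2211303710938, 117.17233276367188), (46.559967041015625, 156.2818145751953), 5.7013068199157715) [[515.0, 193.0], [531.0, 37.0], [577.0, 42.0], [562.0, 197.0]] 81.60084674470924
```

View pics/crop_scene.png

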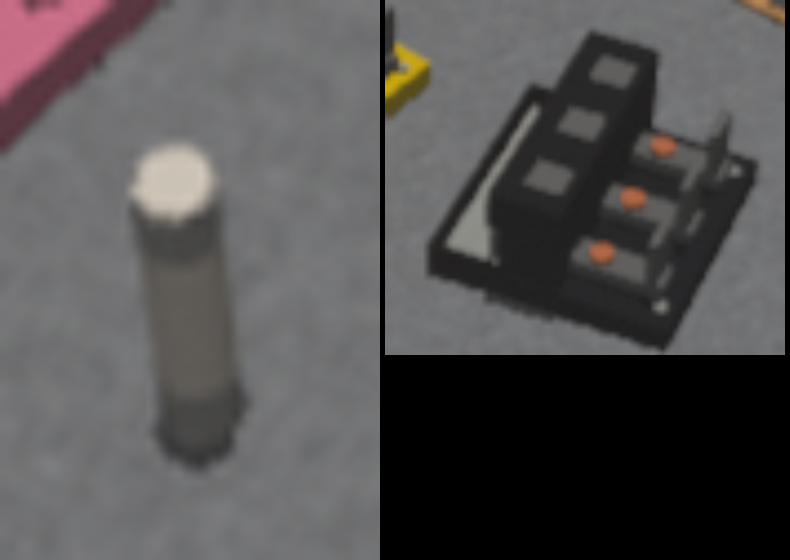

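The tall fuse and the black block are confirmed in the crop: bays at about (612,70), (580,123) and (548,176), rear tabs to the right. Next I check for tall obstacles along the path.

```bash
python3 - <<'E'
from h import *
for n in("scene","side"):
    W=cloud(ld(n)).reshape(-1,3); W=W[(W[:,2]>100)&(W[:,2]<600)]
    H,_,_=np.histogram2d(W[:,0],W[:,1],bins=[np.arange(100,901,50),np.arange(-400,801,50)])
    M=np.zeros(H.shape,int)
    for p in W:
        i,j=int((p[0]-100)//50),int((p[1]+400)//50)
        if 0<=i<16 and 0<=j<24: M[i,j]=max(M[i,j],p[2])
    for i in range(16): print(100+50*i,M[i].tolist())
W=cloud(ld("scene"))
for nm,(u,v) in dict(scr=(287,256),scr2=(240,236),mm=(330,162),ped=(408,181),yl=(290,180)).items(): print(nm,W[v,u].round())
E
```

```text
100 [0, 0, 0, 0, 0, 0, 0, 254, 242, 0, 0, 0, 0, 0, 0, 0, 338, 388, 0, 0, 0, 0, 0, 0]
150 [0, 0, 0, 0, 0, 0, 0, 0, 0, 0, 0, 0, 0, 0, 0, 337, 432, 430, 335, 335, 145, 0, 0, 0]
200 [0, 0, 0, 0, 0, 0, 0, 0, 0, 0, 0, 0, 0, 0, 0, 337, 434, 434, 402, 338, 153, 149, 0, 0]
250 [0, 0, 0, 0, 0, 0, 0, 0, 0, 0, 0, 0, 0, 0, 0, 0, 0, 0, 340, 338, 155, 153, 151, 0]
300 [0, 0, 0, 0, 0, 0, 0, 0, 0, 0, 0, 0, 0, 0, 0, 0, 0, 153, 155, 155, 155, 155, 154, 153]
350 [0, 0, 0, 0, 0, 0, 0, 0, 0, 0, 0, 0, 0, 0, 0, 0, 0, 152, 153, 154, 153, 155, 156, 153]
400 [0, 0, 0, 0, 0, 0, 0, 0, 0, 0, 0, 0, 0, 0, 0, 0, 0, 0, 152, 155, 156, 154, 152, 0]
450 [0, 0, 0, 0, 0, 0, 0, 0, 0, 0, 0, 0, 0, 0, 0, 0, 0, 0, 0, 231, 243, 242, 238, 0]
500 [0, 0, 0, 0, 0, 0, 0, 0, 0, 0, 0, 0, 0, 0, 0, 0, 0, 0, 211, 243, 244, 243, 244, 243]
550 [0, 0, 0, 0, 0, 0, 0, 0, 0, 0, 0, 0, 0, 0, 0, 0, 0, 0, 212, 243, 243, 244, 244, 242]
600 [0, 0, 0, 0, 0, 0, 0, 0, 0, 0, 0, 0, 0, 0, 0, 0, 0, 0, 212, 243, 245, 245, 245, 237]
650 [0, 0, 0, 0, 0, 0, 0, 0, 0, 0, 0, 0, 0, 0, 0, 0, 0, 0, 212, 246, 243, 244, 244, 0]
700 [0, 0, 0, 0, 0, 0, 0, 0, 0, 0, 0, 0,
[... 1089 characters left out ...]
245, 244]
550 [0, 0, 0, 0, 0, 0, 0, 0, 0, 0, 0, 0, 0, 0, 0, 0, 0, 0, 214, 246, 246, 245, 246, 244]
600 [0, 0, 0, 0, 0, 0, 0, 0, 0, 0, 0, 0, 0, 0, 0, 0, 0, 0, 215, 244, 245, 245, 245, 243]
650 [0, 0, 0, 0, 0, 0, 0, 0, 0, 0, 0, 0, 0, 0, 0, 0, 0, 0, 215, 245, 245, 247, 245, 0]
700 [0, 0, 0, 0, 0, 0, 0, 0, 0, 0, 0, 0, 0, 0, 0, 0, 0, 0, 232, 245, 245, 245, 244, 0]
750 [0, 0, 0, 0, 0, 0, 0, 0, 0, 0, 0, 0, 0, 0, 0, 0, 0, 0, 0, 0, 0, 244, 244, 0]
800 [0, 0, 0, 0, 0, 0, 0, 0, 0, 0, 0, 0, 0, 0, 0, 0, 0, 0, 0, 0, 0, 0, 0, 0]
850 [0, 0, 0, 0, 0, 0, 0, 0, 0, 0, 0, 0, 0, 0, 0, 0, 0, 0, 0, 0, 0, 0, 0, 0]
scr [450. -41.  28.]
scr2 [300. -32.  15.]
mm [363. 336.  32.]
ped [589. 388.  17.]
yl [335. 161.  78.]
```

```bash
cat > plan.py <<'E'
import sys; from h import *
# usage: plan.py x y z yaw n : rows [x,y,z,turn] from the measured pose
def plan(T,yaw,n,o=None):
    o=o or bot.get_obs(); p=np.array(o["tool_pos"]); y0=o["tcp_rot"][2]; d=(np.array(T)-p)/n
    dy=(yaw-y0+np.pi)%(2*np.pi)-np.pi
    for k in range(n):
        a=y0+dy*k/n; X=np.array([np.cos(a),np.sin(a),0]);Y=np.array([np.sin(a),-np.cos(a),0])
        print([round(float(q),4) for q in (d@X/500,d@Y/500,-d[2]/500,-dy/n/(np.pi/2))])
if __name__=="__main__":
    a=list(map(float,sys.argv[1:])); plan(a[:3],a[3],int(a[4]))
E
python3 plan.py 545 115 300 1.66 14
```

```text
[-0.0663, -0.0309, -0.0122, 0.0501]
[-0.0685, -0.0256, -0.0122, 0.0501]
[-0.0703, -0.0201, -0.0122, 0.0501]
[-0.0717, -0.0145, -0.0122, 0.0501]
[-0.0726, -0.0088, -0.0122, 0.0501]
[-0.0731, -0.0031, -0.0122, 0.0501]
[-0.0731, 0.0027, -0.0122, 0.0501]
[-0.0726, 0.0084, -0.0122, 0.0501]
[-0.0717, 0.0141, -0.0122, 0.0501]
[-0.0704, 0.0197, -0.0122, 0.0501]
[-0.0686, 0.0252, -0.0122, 0.0501]
[-0.0665, 0.0305, -0.0122, 0.0501]
[-0.0638, 0.0356, -0.0122, 0.0501]
[-0.0608, 0.0406, -0.0122, 0.0501]
```

>>> step_arm:
  deltas:
    - [1,-0.066,-0.031,-0.012,0.05]
    - [1,-0.0685,-0.0256,-0.012,0.05]
    - [1,-0.07,-0.02,-0.012,0.05]
    - [1,-0.072,-0.0145,-0.012,0.05]
    - [1,-0.0725,-0.009,-0.012,0.05]
    - [1,-0.073,-0.003,-0.012,0.05]
    - [1,-0.073,0.003,-0.012,0.05]
    - [1,-0.0725,0.008,-0.012,0.05]

```text
time: 0.9
tool_pos: [395.3, 273.9, 263.5]
tcp_rot: [-3.141, -0.0, 2.131]
contact_force: [0.5, 0.1, -0.8]
grip_width: 91.8
finger_force: 0.0
```

>>> step_arm:
  deltas:
    - [1,-0.072,0.014,-0.012,0.05]
    - [1,-0.07,0.02,-0.012,0.05]
    - [1,-0.0685,0.025,-0.012,0.05]
    - [1,-0.066,0.03,-0.012,0.05]
    - [1,-0.064,0.036,-0.012,0.05]
    - [1,-0.061,0.04,-0.012,0.05]
    - [1,0,0,0,0]
    - [1,0,0,0,0]

```text
time: 1.7
tool_pos: [545.0, 115.7, 298.7]
tcp_rot: [-3.14, -0.0, 1.662]
contact_force: [0.0, -0.4, 0.3]
grip_width: 91.8
finger_force: 0.0
```

```bash
python3 - <<'E'
from h import *
o=bot.get_obs(); print(o["tool_pos"],o["tcp_rot"],o["joint_positions"])
im,d=snap("wrist"); save("wrist1",im); s=ld("wrist"); print(-s["R"].T@s["t"],s["f"])
E
```

```text
[544.95496759 115.66804208 298.72591871] [-3.13996759e+00 -4.76438382e-04  1.66247670e+00] [ 7.13105653e-02  3.55661571e-01  1.27575967e+00  4.44011297e-04
  1.51180584e+00 -2.03967312e-02]
[536.84033583 189.36750527 467.79234797] 347.78064120663066
```

View pics/wrist1.png

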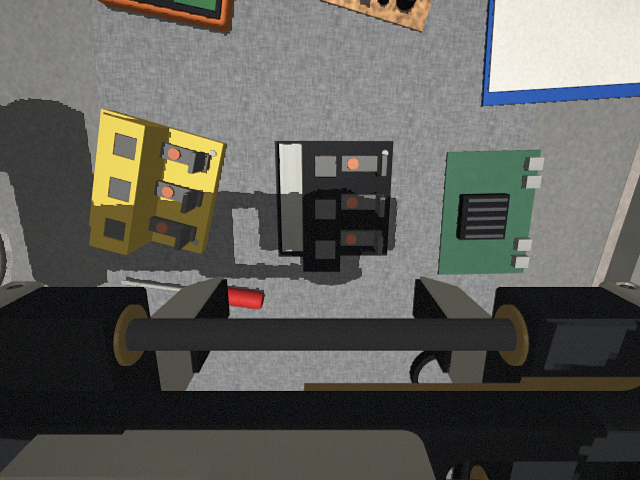

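The view shows the bays at about (325,167), (325,209) and (325,250), tabs near x≈383, and the trough on the left at (290,197). I enlarge it to read the positions.

```bash
python3 - <<'E'
from h import *
s=ld("wrist"); im=s["im"][135:275,270:400]
g=(np.clip(im/255.,0,1)**0.5*255).astype(np.uint8)
save("wcrop",cv2.resize(g,None,fx=4.2,fy=4.2,interpolation=cv2.INTER_CUBIC))
E
```

```text
(no output)
```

View pics/wcrop.png

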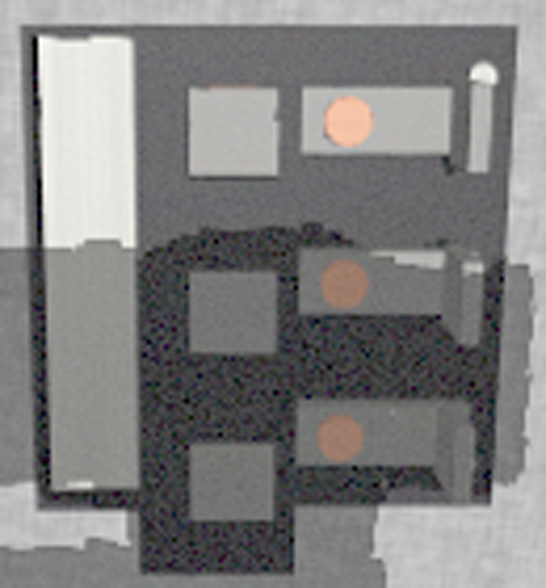

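```bash
python3 - <<'E'
from h import *
s=ld("wrist"); k=4.2
def q(u,v,z): return w(s,270+(u+.5)/k-.5,135+(v+.5)/k-.5,z)
B=[q((a+b)/2,(c+d)/2,80) for a,b,c,d in((189,279,86,177),(190,278,269,354),(190,275,442,521))]
T=[q(u,v,65) for u,v in((492,130),(484,305),(473,455))]
for b in B: print("bay",b.round(1))
for b in T: print("tab",b.round(1))
d=B[0]-B[2]; print(np.linalg.norm(d),np.arctan2(-d[0],d[1]))
W=cloud(s); P=W.reshape(-1,3); P=P[(P[:,2]>72)&(P[:,2]<88)&(P[:,0]>490)&(P[:,0]<610)&(P[:,1]>10)&(P[:,1]<220)]
print(len(P),np.median(P[:,2]),cv2.minAreaRect(P[:,:2].astype(np.float32)))
c=B[1]; a=np.arctan2(-d[0],d[1])
for b in T+B: e=b-c; print((np.array([[np.cos(a),np.sin(a)],[-np.sin(a),np.cos(a)]])@e[:2]).round(1))
E
python3 plan.py 455 -236 160 1.66 12
```

```text
bay [543.8 163.7  80. ]
bay [548.3 116.5  80. ]
bay [552.5  68.7  80. ]
tab [613.4 169.5  65. ]
tab [618.1 121.9  65. ]
tab [621.1  78.4  65. ]
95.4102880192333 0.09128823903807977
5058 79.6169949044644 ((543.875244140625, 115.09309387207031), (43.842018127441406, 149.36866760253906), 5.128057479858398)
[69.7 46.9]
[70.  -0.9]
[ 69.  -44.6]
[-0.2 47.5]
[0. 0.]
[ -0.2 -47.9]
[-0.0571, -0.0203, 0.0231, 0.0002]
[-0.0571, -0.0203, 0.0231, 0.0002]
[-0.0571, -0.0203, 0.0231, 0.0002]
[-0.0571, -0.0202, 0.0231, 0.0002]
[-0.0571, -0.0202, 0.0231, 0.0002]
[-0.0571, -0.0202, 0.0231, 0.0002]
[-0.0571, -0.0202, 0.0231, 0.0002]
[-0.0571, -0.0202, 0.0231, 0.0002]
[-0.0571, -0.0202, 0.0231, 0.0002]
[-0.0572, -0.0201, 0.0231, 0.0002]
[-0.0572, -0.0201, 0.0231, 0.0002]
[-0.0572, -0.0201, 0.0231, 0.0002]
```

>>> step_arm:
  deltas:
    - [1,-0.06,-0.022,0,0]
    - [1,-0.07,-0.025,0,0]
    - [1,-0.07,-0.025,0,0]
    - [1,-0.07,-0.025,0,0]
    - [1,-0.07,-0.025,0,0]
    - [1,-0.07,-0.025,0,0]
    - [1,-0.07,-0.025,0,0]
    - [1,-0.07,-0.025,0,0]

```text
time: 2.55
tool_pos: [471.5, -166.5, 299.6]
tcp_rot: [3.141, -0.0, 1.666]
contact_force: [0.7, -0.1, -0.4]
grip_width: 91.6
finger_force: 0.0
```

>>> step_arm:
  deltas:
    - [1,-0.07,-0.025,0,0]
    - [1,-0.065,-0.022,-0.02,0]
    - [1,0,0,0,0]
    - [1,0,0,0,0]

```text
time: 2.95
tool_pos: [455.0, -235.3, 309.4]
tcp_rot: [3.142, -0.001, 1.664]
contact_force: [0.2, 0.8, 0.5]
grip_width: 91.9
finger_force: 0.0
```

```bash
python3 - <<'E'
from h import *
o=bot.get_obs(); print(o["tool_pos"],o["tcp_rot"])
im,d=snap("wrist"); s=ld("wrist"); uv=proj(s,(456,-235,90)); print(uv,proj(s,(456,-235,0)))
u,v=uv.astype(int); save("wf",cv2.resize(im[v-50:v+50,u-50:u+50],None,fx=5,fy=5,interpolation=cv2.INTER_CUBIC)); print(u-50,v-50)
E
```

```text
[ 455.02187604 -235.25950231  309.40016993] [ 3.14150968e+00 -8.37180622e-04  1.66356715e+00]
[322.82411682 208.98062917] [322.41107342 196.75951992]
272 158
```

View pics/wf.png

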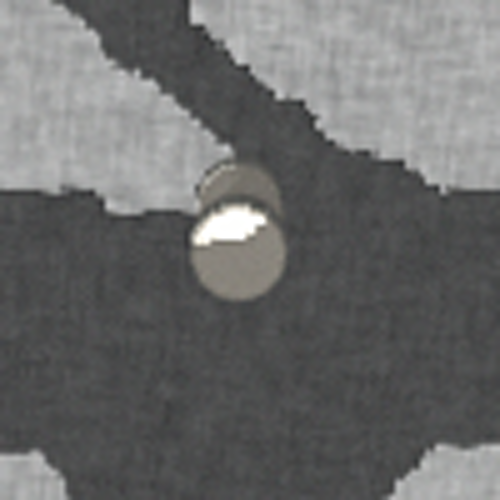

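The crop shows one tall fuse, its top circle centred at crop (238,252).

```bash
python3 - <<'E'
from h import *
s=ld("wrist"); print(w(s,319.2,208.0,90))
E
python3 - <<'E'
import sys; sys.path.insert(0,'.')
from h import *; from plan import plan
p=w(ld("wrist"),319.2,208.0,90)
plan([p[0],p[1],67],1.662,7)
E
```

```text
[ 451.81020092 -234.26067292   90.        ]
[0.0002, -0.001, 0.0692, 0.0002]
[0.0002, -0.001, 0.0692, 0.0002]
[0.0002, -0.001, 0.0692, 0.0002]
[0.0002, -0.001, 0.0692, 0.0002]
[0.0002, -0.001, 0.0692, 0.0002]
[0.0002, -0.001, 0.0692, 0.0002]
[0.0002, -0.001, 0.0692, 0.0002]
```

>>> step_arm:
  deltas:
    - [1,0.0014,-0.007,0.05,0]
    - [1,0,0,0.09,0]
    - [1,0,0,0.09,0]
    - [1,0,0,0.09,0]
    - [1,0,0,0.09,0]
    - [1,0,0,0.055,0]
    - [1,0,0,0.02,0]
    - [0,0,0,0,0]

```text
time: 3.8
tool_pos: [451.5, -234.2, 66.2]
tcp_rot: [-3.14, -0.002, 1.665]
contact_force: [-0.3, -1.2, -0.7]
grip_width: 87.4
finger_force: 0.0
```

>>> step_arm:
  deltas:
    - [0,0,0,0,0]
    - [0,0,0,0,0]
    - [0,0,0,0,0]
    - [0,0,0,0,0]
    - [0,0,0,0,0]
    - [0,0,0,0,0]

```text
time: 4.4
tool_pos: [451.7, -235.9, 67.2]
tcp_rot: [3.141, 0.0, 1.663]
contact_force: [-0.7, -0.1, -0.0]
grip_width: 39.8
finger_force: 0.0
```

>>> step_arm:
  deltas:
    - [0,0,0,0,0]
    - [0,0,0,0,0]
    - [0,0,0,0,0]
    - [0,0,0,0,0]
    - [0,0,0,0,0]

```text
time: 4.9
tool_pos: [451.7, -235.8, 67.0]
tcp_rot: [3.141, -0.0, 1.663]
contact_force: [-0.1, 0.5, -0.6]
grip_width: 20.8
finger_force: 30.0
```

>>> step_arm:
  deltas:
    - [0.5,0,0,0,0]
    - [0.8,0,0,0,0]
    - [1,0,0,0,0]
    - [1,0,0,0,0]
    - [1,0,0,0,0]
    - [1,0,0,0,0]

```text
time: 5.5
tool_pos: [451.6, -235.8, 67.0]
tcp_rot: [3.142, -0.0, 1.663]
contact_force: [0.0, -0.3, 0.1]
grip_width: 63.9
finger_force: 0.0
```

>>> step_arm:
  deltas:
    - [1,0,0,-0.04,0]
    - [1,0,0,-0.09,0]
    - [1,0,0,-0.09,0]
    - [1,0,0,-0.09,0]
    - [1,0,0,-0.09,0]
    - [1,0,0,-0.084,0]
    - [1,0,0,0,0]
    - [1,0,0,0,0]

```text
time: 6.3
tool_pos: [451.7, -235.9, 309.6]
tcp_rot: [3.14, 0.001, 1.663]
contact_force: [-0.7, -0.2, -0.3]
grip_width: 92.1
finger_force: 0.0
```

```bash
python3 - <<'E'
from h import *
o=bot.get_obs(); print(o["tool_pos"],o["tcp_rot"])
im,d=snap("wrist"); s=ld("wrist"); C=-s["R"].T@s["t"]; print("cam-TCP",C-o["tool_pos"])
save("wf2",cv2.resize(im[158:258,272:372],None,fx=5,fy=5,interpolation=cv2.INTER_CUBIC))
E
```

```text
[ 451.74203589 -235.91710096  309.55042494] [3.14021085e+00 1.14795246e-03 1.66324775e+00]
cam-TCP [ -8.69008907  73.9329164  168.95918348]
```

View pics/wf2.png

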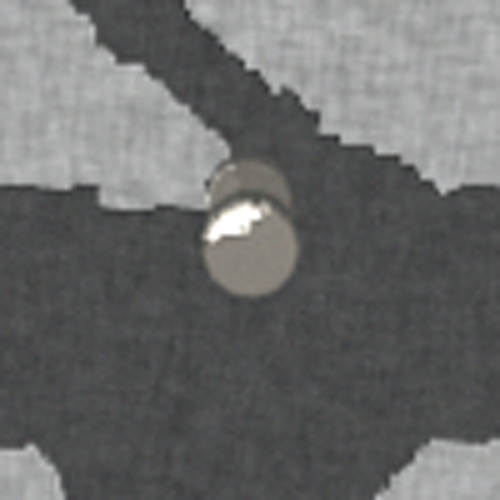

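```bash
python3 - <<'E'
from h import *
s=ld("wrist"); f=w(s,321.7,207.2,90); o=np.array([451.7,-235.85]); d=f[:2]-o; print(f,"delta",d)
a=.0913; print("block axes",(np.array([[np.cos(a),np.sin(a)],[-np.sin(a),np.cos(a)]])@d).round(2))
for b in((543.9,163.9),(548.3,116.3),(552.6,68.5)): print((np.array(b)-d).round(1))
E
```

```text
[ 451.58248577 -234.12877489   90.        ] delta [-0.11751423  1.72122511]
block axes [0.04 1.72]
[544.  162.2]
[548.4 114.6]
[552.7  66.8]
```

>>> step_arm:
  deltas:
    - [1,0,0,0.05,0]
    - [1,0,0,0.09,0]
    - [1,0,0,0.09,0]
    - [1,0,0,0.09,0]
    - [0.6,0,0,0.09,0]
    - [0.4,0,0,0.055,0]
    - [0.3,0,0,0.02,0]
    - [0,0,0,0,0]

```text
time: 7.15
tool_pos: [450.4, -234.9, 64.6]
tcp_rot: [-3.138, -0.003, 1.663]
contact_force: [-0.0, -0.4, 0.9]
grip_width: 64.7
finger_force: 0.0
```

>>> step_arm:
  deltas:
    - [0,0,0,0,0]
    - [0,0,0,0,0]
    - [0,0,0,0,0]
    - [0,0,0,0,0]
    - [0,0,0,0,0]
    - [0,0,0,0,0]
    - [0,0,0,0,0]

```text
time: 7.85
tool_pos: [452.0, -236.0, 66.9]
tcp_rot: [3.141, 0.001, 1.663]
contact_force: [0.2, 1.0, 2.1]
grip_width: 20.7
finger_force: 30.0
```

>>> step_arm:
  deltas:
    - [0,0,0,-0.04,0]
    - [0,0,0,-0.08,0]
    - [0,0,0,-0.08,0]
    - [0,0,0,-0.08,0]
    - [0,0,0,-0.02,0]

```text
time: 8.35
tool_pos: [453.1, -236.8, 220.7]
tcp_rot: [3.136, 0.005, 1.663]
contact_force: [0.8, 0.2, -1.4]
grip_width: 20.4
finger_force: 30.0
```

```bash
python3 plan.py 552.7 66.8 165 1.662 10|head -1;python3 -c "
from h import *
o=bot.get_obs();print(o)"
```

```text
[0.0586, 0.0254, 0.0111, 0.0001]
{'time': 8.35, 'joint_positions': array([-6.31678460e-01,  3.08375188e-01,  1.55852961e+00,  6.04864768e-05,
        1.26752593e+00, -7.24223872e-01]), 'dq': array([-0.00102724, -0.03543629, -0.08701452, -0.00056693,  0.18555635,
        0.00026293]), 'tau': array([ 3.62783857e-02, -4.14218116e+01, -2.42911345e+01,  3.04213213e-02,
        5.20468298e-01, -2.59038112e-03]), 'tool_pos': array([ 453.08797903, -236.82854486,  220.70530315]), 'tcp_rot': array([3.1361899 , 0.00470181, 1.66331118]), 'contact_force': array([ 0.75582636,  0.18557697, -1.41212691]), 'moment': array([-0.12669023,  0.07019112,  0.0121654 ]), 'finger_force': 29.982099247863516, 'grip_width': 20.371183136457397}
```

>>> step_arm:
  deltas:
    - [0,0.04,0.017,0,0]
    - [0,0.062,0.027,0,0]
    - [0,0.062,0.027,0,0]
    - [0,0.062,0.027,0,0]
    - [0,0.062,0.027,0,0]
    - [0,0.062,0.027,0,0]
    - [0,0.062,0.027,0,0]
    - [0,0.062,0.027,0,0]

```text
time: 9.15
tool_pos: [532.0, 11.1, 215.3]
tcp_rot: [-3.139, -0.0, 1.663]
contact_force: [0.1, 0.2, -1.2]
grip_width: 20.7
finger_force: 30.0
```

>>> step_arm:
  deltas:
    - [0,0.062,0.027,0,0]
    - [0,0.05,0.021,0.03,0]
    - [0,0,0,0.07,0]
    - [0,0,0,0.01,0]
    - [0,0,0,0,0]
    - [0,0,0,0,0]

```text
time: 9.75
tool_pos: [551.5, 67.1, 162.4]
tcp_rot: [3.141, 0.0, 1.662]
contact_force: [-0.1, 0.2, -0.2]
grip_width: 20.7
finger_force: 30.0
```

```bash
python3 plan.py 552.7 66.8 152 1.662 1;python3 -c "
from h import *
o=bot.get_obs();print(o['tool_pos'],o['contact_force'],o['moment'],o['tcp_rot'])"
```

```text
[-0.0008, 0.0023, 0.0208, 0.0002]
[551.52482684  67.07938683 162.41071469] [-0.10858037  0.2487127  -0.21909232] [-0.05464798  0.01309639  0.02957974] [3.14058268e+00 1.08521093e-04 1.66234537e+00]
```

>>> step_arm:
  deltas:
    - [0,-0.0008,0.0023,0.02,0]
    - [0,0,0,0.006,0]
    - [0,0,0,0.004,0]
    - [0,0,0,0,0]

```text
time: 10.15
tool_pos: [552.1, 67.2, 146.4]
tcp_rot: [-3.141, -0.0, 1.663]
contact_force: [-0.8, 0.1, -0.3]
grip_width: 20.3
finger_force: 30.0
```

>>> step_arm:
  deltas:
    - [0,0,0,0.003,0]
    - [0,0,0,0.003,0]
    - [0,0,0,0,0]

```text
time: 10.45
tool_pos: [552.2, 67.4, 143.4]
tcp_rot: [-3.142, -0.0, 1.663]
contact_force: [-0.4, -1.1, -1.7]
grip_width: 20.4
finger_force: 30.0
```

>>> step_arm:
  deltas:
    - [0,0,0,0.005,0]
    - [0,0,0,0.005,0]
    - [0,0,0,0,0]

```text
time: 10.75
tool_pos: [551.9, 67.4, 138.0]
tcp_rot: [-3.141, -0.0, 1.663]
contact_force: [-0.0, 0.0, -0.6]
grip_width: 20.5
finger_force: 30.0
```

>>> step_arm:
  deltas:
    - [0,0,0,0.006,0]
    - [0,0,0,0.006,0]
    - [0,0,0,0.004,0]
    - [0,0,0,0,0]

```text
time: 11.15
tool_pos: [552.0, 67.4, 130.1]
tcp_rot: [-3.141, -0.0, 1.663]
contact_force: [-0.9, -0.3, -0.3]
grip_width: 20.6
finger_force: 30.0
```

>>> step_arm:
  deltas:
    - [0,0,0,0.008,0]
    - [0,0,0,0.008,0]
    - [0,0,0,0.003,0]
    - [0,0,0,0,0]

```text
time: 11.55
tool_pos: [552.1, 67.4, 120.7]
tcp_rot: [-3.141, -0.0, 1.663]
contact_force: [-0.9, -0.4, -0.8]
grip_width: 21.0
finger_force: 30.0
```

>>> step_arm:
  deltas:
    - [0,0,0,0.003,0]
    - [0,0,0,0.003,0]
    - [0,0,0,0,0]

```text
time: 11.85
tool_pos: [552.2, 67.4, 117.8]
tcp_rot: [-3.141, -0.0, 1.663]
contact_force: [-0.2, 0.1, -1.0]
grip_width: 20.7
finger_force: 30.0
```

>>> step_arm:
  deltas:
    - [0,0,0,0.002,0]
    - [0,0,0,0.002,0]
    - [0,0,0,0,0]

```text
time: 12.15
tool_pos: [552.7, 67.4, 116.8]
tcp_rot: [3.14, 0.0, 1.663]
contact_force: [-1.2, -0.9, 5.1]
grip_width: 20.4
finger_force: 30.0
```

>>> step_arm:
  deltas:
    - [0,0,0,0.002,0]
    - [0,0,0,0,0]

```text
time: 12.35
tool_pos: [553.1, 67.4, 116.7]
tcp_rot: [3.139, 0.0, 1.663]
contact_force: [-2.7, -0.2, 10.3]
grip_width: 20.8
finger_force: 30.0
```

>>> step_arm:
  deltas:
    - [0,0,0,-0.01,0]
    - [0,0,0,-0.04,0]
    - [0,0,0,-0.05,0]
    - [0,0,0,-0.02,0]
    - [0,-0.04,0,0,0]
    - [0,-0.06,0,0,0]
    - [0,-0.06,0,0,0]
    - [0,-0.06,0,0,0]

```text
time: 13.15
tool_pos: [562.1, -43.1, 174.4]
tcp_rot: [-3.141, -0.0, 1.664]
contact_force: [0.6, -0.5, -1.3]
grip_width: 20.6
finger_force: 30.0
```

```bash
python3 - <<'E'
from h import *
o=bot.get_obs(); print(o["tool_pos"])
W=cloud(ld("scene")).reshape(-1,3); m=(np.abs(W[:,0]-565)<75)&(np.abs(W[:,1]+62)<60)&(W[:,2]>12); print(m.sum(), W[m].max(0) if m.any() else "")
E
```

```text
[562.1067254  -43.07246254 174.41428948]
0
```

>>> step_arm:
  deltas:
    - [0,-0.03,0,0.03,0]
    - [0,0,0,0.06,0]
    - [0,0,0,0.06,0]
    - [0,0,0,0.04,0]
    - [0,0,0,0.01,0]
    - [0,0,0,0,0]
    - [0,0,0,0,0]

```text
time: 13.85
tool_pos: [564.5, -57.2, 76.0]
tcp_rot: [3.14, 0.0, 1.663]
contact_force: [0.3, 0.4, -1.3]
grip_width: 20.6
finger_force: 30.0
```

>>> step_arm:
  deltas:
    - [0,0,0,0.006,0]
    - [0,0,0,0.006,0]
    - [0,0,0,0.003,0]
    - [0,0,0,0,0]
    - [0,0,0,0,0]

```text
time: 14.35
tool_pos: [563.8, -57.1, 67.6]
tcp_rot: [3.141, -0.0, 1.663]
contact_force: [0.6, -1.0, -1.0]
grip_width: 20.6
finger_force: 30.0
```

>>> step_arm:
  deltas:
    - [0,0,0,0.002,0]
    - [0,0,0,0,0]

```text
time: 14.55
tool_pos: [564.1, -57.2, 66.9]
tcp_rot: [3.141, 0.0, 1.663]
contact_force: [-0.7, 0.7, 1.6]
grip_width: 20.3
finger_force: 30.0
```

>>> step_arm:
  deltas:
    - [0.3,0,0,0,0]
    - [0.5,0,0,0,0]
    - [0.5,0,0,0,0]
    - [0.5,0,0,0,0]
    - [0.5,0,0,-0.04,0]
    - [0.5,0,0,-0.08,0]
    - [0.5,0,0,-0.09,0]
    - [0.3,0,0,-0.03,0]

```text
time: 15.35
tool_pos: [565.7, -57.5, 191.3]
tcp_rot: [3.135, 0.002, 1.663]
contact_force: [0.4, -0.2, 0.2]
grip_width: 41.6
finger_force: 0.0
```

```bash
python3 plan.py 656 76.5 170 1.662 5; python3 -c "
from h import *
s=ld('scene'); print('mainboard',[w(s,u,v).round() for u,v in((405,288),(420,246))])"
```

```text
[0.05, 0.0409, 0.0085, 0.0002]
[0.0501, 0.0409, 0.0085, 0.0002]
[0.0501, 0.0409, 0.0085, 0.0002]
[0.0501, 0.0409, 0.0085, 0.0002]
[0.0501, 0.0409, 0.0085, 0.0002]
mainboard [array([739.,  33.,   1.]), array([714., 186.,  -3.])]
```

>>> step_arm:
  deltas:
    - [0,0.04,0.033,0,0]
    - [0,0.05,0.041,0,0]
    - [0,0.05,0.041,0,0]
    - [0,0.05,0.041,0,0]
    - [0,0.05,0.041,0,0]
    - [0,0.01,0.008,0,0]
    - [0,0,0,0,0]
    - [0,0,0,0,0]

```text
time: 16.15
tool_pos: [653.8, 76.0, 186.3]
tcp_rot: [-3.141, 0.0, 1.663]
contact_force: [-0.3, -0.1, -0.1]
grip_width: 0.4
finger_force: 0.0
```

```bash
python3 plan.py 656 76.5 70 1.662 5|head -1
python3 - <<'E'
from h import *
o=bot.get_obs(); print(o["tool_pos"],o["grip_width"])
im,d=snap("side"); save("side2",cv2.resize(im[170:370,230:500],None,fx=2.9,fy=2.9,interpolation=cv2.INTER_CUBIC))
E
```

```text
[0.0001, 0.0009, 0.0465, 0.0001]
[653.77336726  75.99550125 186.29001385] 0.3581851738087668
```

View pics/side2.png

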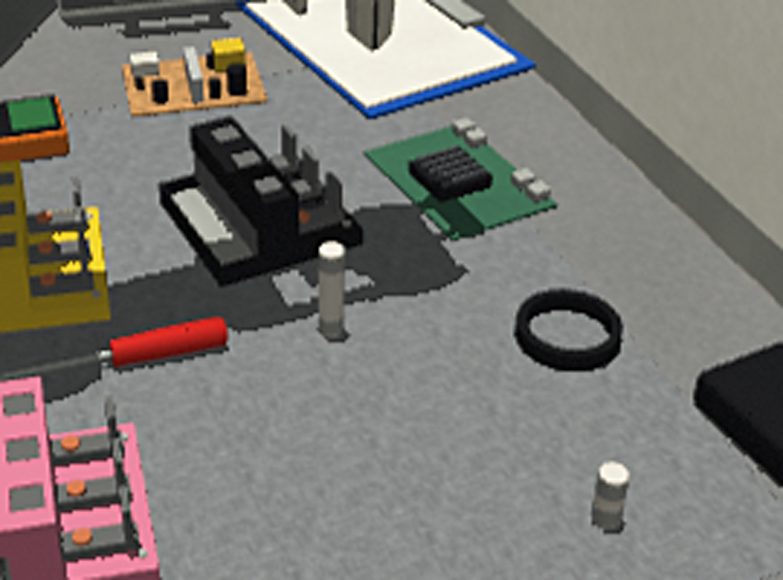

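The fuse stands upright at crop (330,290) and the shutters are sprung back. Next I lower the closed fingers behind the right tab.

>>> step_arm:
  deltas:
    - [0,0,0.004,0.03,0]
    - [0,0,0,0.08,0]
    - [0,0,0,0.08,0]
    - [0,0,0,0.06,0]
    - [0,0,0,0.018,0]
    - [0,0,0,0,0]
    - [0,0,0,0,0]

```text
time: 16.9
tool_pos: [657.4, 76.5, 54.5]
tcp_rot: [3.139, 0.0, 1.663]
contact_force: [0.9, -1.1, -0.4]
grip_width: 0.5
finger_force: 0.0
```

>>> step_arm:
  deltas:
    - [0,0,-0.012,0,0]
    - [0,0,-0.012,0,0]
    - [0,0,0,0,0]

```text
time: 17.2
tool_pos: [643.8, 76.0, 53.6]
tcp_rot: [3.141, 0.0, 1.663]
contact_force: [-0.9, 0.1, -0.4]
grip_width: 0.3
finger_force: 0.0
```

>>> step_arm:
  deltas:
    - [0,0,-0.006,0,0]
    - [0,0,-0.006,0,0]
    - [0,0,0,0,0]

```text
time: 17.5
tool_pos: [638.0, 75.4, 52.6]
tcp_rot: [-3.141, -0.0, 1.663]
contact_force: [0.7, 0.2, -1.1]
grip_width: 0.2
finger_force: 0.0
```

>>> step_arm:
  deltas:
    - [0,0,-0.006,0,0]
    - [0,0,-0.006,0,0]
    - [0,0,0,0,0]

```text
time: 17.8
tool_pos: [631.9, 74.8, 52.4]
tcp_rot: [-3.141, -0.0, 1.663]
contact_force: [-0.3, 1.1, -0.3]
grip_width: 0.4
finger_force: 0.0
```

>>> step_arm:
  deltas:
    - [0,0,-0.006,0,0]
    - [0,0,-0.006,0,0]
    - [0,0,0,0,0]

```text
time: 18.1
tool_pos: [626.8, 74.2, 53.0]
tcp_rot: [3.14, 0.0, 1.663]
contact_force: [1.9, 0.9, 0.7]
grip_width: 0.3
finger_force: 0.8
```

>>> step_arm:
  deltas:
    - [0,0,-0.008,0,0]
    - [0,0,-0.008,0,0]
    - [0,0,-0.008,0,0]
    - [0,0,0,0,0]

```text
time: 18.5
tool_pos: [614.0, 73.1, 52.8]
tcp_rot: [-3.141, 0.0, 1.663]
contact_force: [1.6, -0.8, 3.4]
grip_width: 0.1
finger_force: 1.4
```

>>> step_arm:
  deltas:
    - [0,0,-0.008,0,0]
    - [0,0,-0.008,0,0]
    - [0,0,0,0,0]

```text
time: 18.8
tool_pos: [606.1, 72.4, 52.7]
tcp_rot: [-3.141, -0.0, 1.663]
contact_force: [2.4, 0.5, 2.9]
grip_width: 0.4
finger_force: 1.9
```

>>> step_arm:
  deltas:
    - [0,0,-0.006,0,0]
    - [0,0,-0.006,0,0]
    - [0,0,0,0,0]

```text
time: 19.1
tool_pos: [600.1, 71.8, 52.7]
tcp_rot: [-3.141, -0.0, 1.663]
contact_force: [1.7, -0.2, 4.8]
grip_width: 0.3
finger_force: 2.3
```

>>> step_arm:
  deltas:
    - [0,0,-0.005,0,0]
    - [0,0,-0.004,0,0]
    - [0,0,0,0,0]

```text
time: 19.4
tool_pos: [595.7, 71.4, 52.6]
tcp_rot: [-3.141, -0.0, 1.663]
contact_force: [3.0, -0.1, 5.3]
grip_width: 0.6
finger_force: 2.5
```

>>> step_arm:
  deltas:
    - [0,0,-0.003,0,0]
    - [0,0,-0.003,0,0]
    - [0,0,0,0,0]

```text
time: 19.7
tool_pos: [594.0, 71.3, 52.8]
tcp_rot: [3.139, -0.0, 1.663]
contact_force: [6.9, 0.2, 3.2]
grip_width: 0.3
finger_force: 3.3
```

>>> step_arm:
  deltas:
    - [0,0,-0.002,0,0]
    - [0,0,0,0,0]

```text
time: 19.9
tool_pos: [593.9, 71.2, 52.9]
tcp_rot: [3.137, 0.0, 1.663]
contact_force: [9.4, 1.5, 1.9]
grip_width: 0.1
finger_force: 3.7
```

>>> step_arm:
  deltas:
    - [0,0,-0.002,0,0]
    - [0,0,0,0,0]

```text
time: 20.1
tool_pos: [593.6, 71.1, 53.2]
tcp_rot: [3.136, 0.0, 1.663]
contact_force: [10.4, 2.2, 2.3]
grip_width: 0.3
finger_force: 4.2
```

>>> step_arm:
  deltas:
    - [0,0,0.02,0,0]
    - [0,0,0.02,0,0]
    - [0,0,0,-0.05,0]
    - [0,0,0,-0.09,0]
    - [0,0,0,-0.09,0]
    - [0.4,0,0,-0.05,0]
    - [0.5,0,0,0,0]
    - [0.5,0,0,0,0]

```text
time: 20.9
tool_pos: [609.7, 72.8, 191.3]
tcp_rot: [-3.138, -0.0, 1.663]
contact_force: [-0.3, -0.5, -0.2]
grip_width: 19.9
finger_force: 0.0
```

```bash
python3 - <<'E'
from h import *
o=bot.get_obs(); print(o["tool_pos"])
im,d=snap("wrist"); s=ld("wrist")
u,v=proj(s,(565,110,60)).astype(int); print(u,v)
x0=max(u-75,0);y0=max(v-65,0); c=im[y0:v+65,x0:u+75]; g=((c/255.)**.5*255).astype(np.uint8); save("w3",cv2.resize(g,None,fx=4,fy=4,interpolation=cv2.INTER_CUBIC)); print(x0,y0,g.shape)
E
```

```text
[609.69208297  72.76838964 191.34919888]
275 180
200 115 (130, 150, 3)
```

View pics/w3.png

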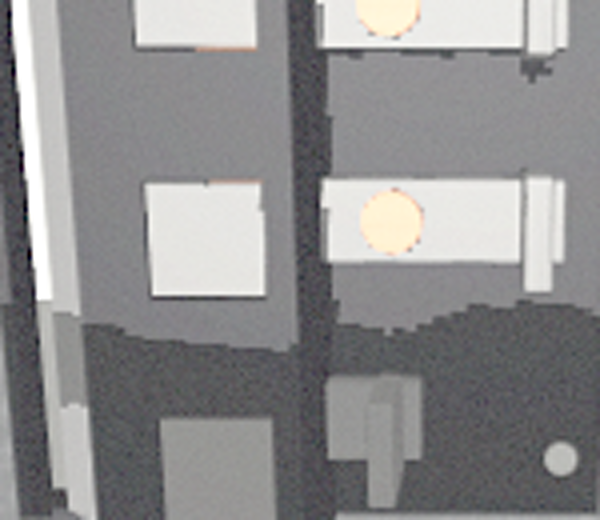

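```bash
python3 plan.py 564.1 -57.2 187 1.663 5|head -1
python3 - <<'E'
from h import *
s=ld("wrist"); f=lambda a,b,z: w(s,200+(a+.5)/4-.5,115+(b+.5)/4-.5,z)
m=f(552,240,65); r=f(398,455,65); print(m,r)
W=cloud(s).reshape(-1,3); a=.0913; c=np.array([548.4,114.6]); L=(W[:,:2]-c)@np.array([[np.cos(a),-np.sin(a)],[np.sin(a),np.cos(a)]])
print(((m-r)[:2]@[np.cos(a),np.sin(a)]))
for lo,hi in((-12,12),(-58,-38)):
    k=(np.abs(W[:,2]-62)<5)&(L[:,1]>lo)&(L[:,1]<hi)&(L[:,0]>26)&(L[:,0]<85); print(np.percentile(L[k,0],[2,50,98]) if k.any() else k.sum())
# trough heights along block x, by y
for y in range(-66,70,8):
    print(y,[ (lambda k: round(float(np.median(W[k,2]))) if k.sum()>2 else None)((np.abs(L[:,0]-x)<3)&(np.abs(L[:,1]-y)<4)) for x in range(-66,-18,6)])
E
```

```text
[-0.0501, -0.0228, 0.0014, 0.0]
[617.54168617 120.74144381  65.        ] [588.92704572  71.46919342  65.        ]
32.98777118761683
[63.79699178 66.39303238 69.57705906]
[30.00040891 32.80299329 35.51885418]
-66 [None, 17, 7, 32, 37, 41, None, 80]
-58 [None, 17, 7, 33, 37, 41, None, 80]
-50 [None, 17, 6, 32, 37, 42, None, 80]
-42 [None, 16, 6, 32, 38, 41, None, 273]
-34 [None, 17, 6, 33, 37, 41, None, 279]
-26 [None, 17, 7, 32, 37, 41, None, 283]
-18 [None, 16, 6, 33, 37, 42, None, 276]
-10 [None, 17, 6, 33, 37, 41, 273, 276]
-2 [None, 17, 7, 32, 37, 41, None, 80]
6 [None, 17, 7, 33, 37, 41, None, 80]
14 [None, 17, 6, 32, 37, 41, None, 80]
22 [None, 17, 6, 33, 37, 41, None, 80]
30 [None, 17, 6, 33, 37, 41, None, 80]
38 [None, 16, 7, 33, 38, 41, None, 80]
46 [None, 17, 6, 33, 37, 41, None, 80]
54 [None, 17, 7, 33, 37, 41, None, 80]
62 [None, 17, 7, 33, 37, 42, None, 80]
```

>>> step_arm:
  deltas:
    - [0.5,-0.04,-0.018,0,0]
    - [0.5,-0.055,-0.025,0,0]
    - [0.5,-0.055,-0.025,0,0]
    - [0.5,-0.055,-0.025,0,0]
    - [0.5,-0.045,-0.021,0,0]
    - [0.5,0,0,0,0]
    - [0.5,0,0,0,0]

```text
time: 21.65
tool_pos: [564.8, -56.8, 190.8]
tcp_rot: [-3.138, -0.002, 1.662]
contact_force: [-0.2, -0.6, -0.2]
grip_width: 45.7
finger_force: 0.0
```

```bash
python3 plan.py 564.1 -57.2 66.9 1.663 1
python3 - <<'E'
from h import *
s0=ld("scene"); im0,d0=s0["im"].copy(),s0["d"].copy(); S={k:s0[k] for k in s0.files}
im,d=bot.capture("scene")
a=.0913; c=np.array([548.4,114.6]); R=np.array([[np.cos(a),-np.sin(a)],[np.sin(a),np.cos(a)]])
for nm,dd in(("before",d0),("after",d)):
    S["d"]=dd; W=cloud(S).reshape(-1,3); L=(W[:,:2]-c)@R
    k=(L[:,0]>-62)&(L[:,0]<-48)&(np.abs(L[:,1])<60)&(W[:,2]<20); print(nm,k.sum(),np.nanmean(W[k,2]),np.nanmedian(W[k,2]))
im2,dw=snap("wrist"); s=ld("wrist"); print(proj(s,(505,110,5)),proj(s,(564,-57,90)))
W=cloud(s).reshape(-1,3); L=(W[:,:2]-c)@R; k=(L[:,0]>-58)&(L[:,0]<-48)&(np.abs(L[:,1])<60)&(W[:,2]<20); print(k.sum(),np.nanmedian(W[k,2]))
E
```

```text
[-0.0006, -0.0015, 0.2479, -0.0007]
before 132 11.308973146033708 10.812679066696468
after 65 11.031536497157521 9.974130317936396
[273.69115379  29.89960332] [321.33973312 237.53291608]
767 6.404816366076855
```

>>> step_arm:
  deltas:
    - [0.5,-0.0006,-0.0015,0.03,0]
    - [0.5,0,0,0.07,0]
    - [0.5,0,0,0.08,0]
    - [0.5,0,0,0.05,0]
    - [0.4,0,0,0.016,0]
    - [0.3,0,0,0,0]
    - [0,0,0,0,0]
    - [0,0,0,0,0]

```text
time: 22.55
tool_pos: [566.2, -57.3, 71.1]
tcp_rot: [3.139, 0.001, 1.664]
contact_force: [-0.2, 0.0, -0.9]
grip_width: 19.9
finger_force: 30.0
```

>>> step_arm:
  deltas:
    - [0,0,0,0,0]
    - [0,0,0,0,0]
    - [0,0,0,0,0]

```text
time: 22.85
tool_pos: [566.0, -57.5, 71.0]
tcp_rot: [3.139, 0.001, 1.663]
contact_force: [-0.2, -0.5, 6.8]
grip_width: 20.1
finger_force: 30.0
```

>>> step_arm:
  deltas:
    - [0.3,0,0,0,0]
    - [0.4,0,0,0,0]
    - [0.4,0,0,0,0]
    - [0.4,0,0,0,0]

```text
time: 23.25
tool_pos: [564.8, -57.2, 69.3]
tcp_rot: [-3.141, -0.0, 1.663]
contact_force: [-0.4, 0.6, 0.2]
grip_width: 36.5
finger_force: 0.0
```

```bash
python3 plan.py 564.1 -57.2 66.9 1.663 1
python3 - <<'E'
from h import *
o=bot.get_obs(); print(o["tool_pos"],o["tcp_rot"],o["contact_force"])
im,d=bot.capture("side"); save("s4",cv2.resize(im[170:330,260:420],None,fx=3.7,fy=3.7,interpolation=cv2.INTER_CUBIC))
E
```

```text
[0.0002, -0.0015, 0.0048, 0.0001]
[564.83497601 -57.22369829  69.29241519] [-3.14110636e+00 -2.73208705e-04  1.66320823e+00] [-0.4092399   0.61979381  0.21430013]
```

View pics/s4.png

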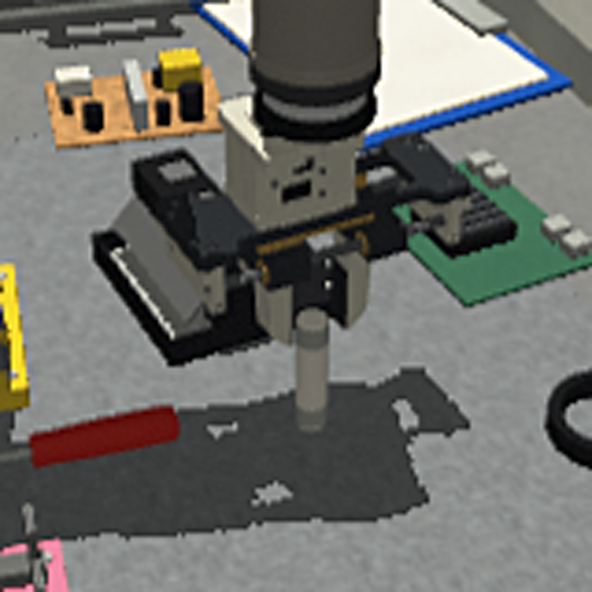

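The fuse is upright between the open fingers. The flap over the trough is now swung out by something under it, which fits the stump standing in the trough. I compare the black pan's depth with a look-alike's empty pan.

```bash
python3 - <<'E'
from h import *
s=ld("wrist"); W=cloud(s); P=W.reshape(-1,3); im=s["im"].reshape(-1,3).astype(int)
bench=P[(np.abs(P[:,2])<8)&(P[:,0]>480)&(P[:,0]<640)&(P[:,1]>-30)&(P[:,1]<25)]; print("bench",np.median(bench[:,2]))
sat=im.max(1)-im.min(1)
def hist(k): h,e=np.histogram(P[k,2],bins=np.arange(-4,30,1)); print(k.sum(),dict((int(a),int(b)) for a,b in zip(e,h) if b))
c=np.array([548.4,114.6]);a=.0913;R=np.array([[np.cos(a),-np.sin(a)],[np.sin(a),np.cos(a)]]);L=(P[:,:2]-c)@R
hist((L[:,0]>-58)&(L[:,0]<-44)&(np.abs(L[:,1])<64))
y=(P[:,0]>230)&(P[:,0]<420)&(P[:,1]>40)&(P[:,1]<260); print(y.sum()); hist(y&(sat<25))
for f in("scene",):
    q=ld(f); V=cloud(q).reshape(-1,3); i=q["im"].reshape(-1,3).astype(int)
    for nm,k in(("pink",(V[:,1]<-60)&(V[:,1]>-260)&(V[:,0]>200)&(V[:,0]<420)),("black0",(((V[:,:2]-c)@R)[:,0]<-24)&(((V[:,:2]-c)@R)[:,0]>-60)&(np.abs(((V[:,:2]-c)@R)[:,1])<64))):
        k=k&(i.min(1)>110)&(V[:,2]<40); print(nm,k.sum(),np.median(V[k,2]) if k.any() else "")
E
```

```text
bench 0.48468297829950036
1143 {3: 1, 4: 43, 5: 209, 6: 367, 7: 160, 8: 26}
17134
5736 {-3: 4, -2: 88, -1: 630, 0: 1290, 1: 637, 2: 89, 3: 2, 18: 7, 19: 24, 20: 27, 21: 32, 22: 27, 23: 25, 24: 39, 25: 38, 26: 52, 27: 25, 28: 54}
pink 1806 -0.04335957190910254
black0 100 9.093754179000538
```

The pan reads about 9 mm before and 6.4 mm now, though from different cameras, which fits it having sunk. Now I re-grip the fuse.

>>> step_arm:
  deltas:
    - [0.4,0.0002,-0.0015,0.0045,0]
    - [0.3,0,0,0,0]
    - [0,0,0,0,0]
    - [0,0,0,0,0]
    - [0,0,0,0,0]

```text
time: 23.8
tool_pos: [564.3, -57.2, 67.2]
tcp_rot: [-3.142, -0.0, 1.663]
contact_force: [-0.7, -0.4, -0.4]
grip_width: 20.6
finger_force: 30.0
```

>>> step_arm:
  deltas:
    - [0,0,0,0,0]
    - [0,0,0,0,0]
    - [0,0,0,0,0]

```text
time: 24.1
tool_pos: [564.2, -57.2, 67.2]
tcp_rot: [-3.142, -0.0, 1.663]
contact_force: [0.7, -1.4, -0.9]
grip_width: 20.2
finger_force: 30.0
```

>>> step_arm:
  deltas:
    - [0,0,0,-0.03,0]
    - [0,0,0,-0.07,0]
    - [0,0,0,-0.08,0]
    - [0,0,0,-0.05,0]
    - [0,0.02,0,0,0]
    - [0,0.05,0,0,0]
    - [0,0.06,0,0,0]
    - [0,0.06,0,0,0]

```text
time: 24.9
tool_pos: [554.4, 38.6, 180.7]
tcp_rot: [-3.139, -0.001, 1.663]
contact_force: [0.8, -0.3, -1.4]
grip_width: 20.7
finger_force: 30.0
```

>>> step_arm:
  deltas:
    - [0,0.045,0,0,0]
    - [0,0.014,0,0.02,0]
    - [0,0,0,0.04,0]
    - [0,0,0,0,0]
    - [0,0,0,0,0]
    - [0,0,0,0,0]

```text
time: 25.5
tool_pos: [553.1, 66.2, 152.6]
tcp_rot: [3.141, 0.0, 1.662]
contact_force: [-0.4, -0.0, -1.6]
grip_width: 20.6
finger_force: 30.0
```

```bash
python3 plan.py 552.3 67.2 147 1.663 1; python3 -c "
from h import *
o=bot.get_obs();print(o['tool_pos'],o['tcp_rot'])"
```

```text
[0.0021, -0.0015, 0.0111, -0.0003]
[553.14537497  66.20370005 152.55260235] [3.14105549e+00 5.98567961e-05 1.66249012e+00]
```

>>> step_arm:
  deltas:
    - [0,0.002,-0.0015,0,0]
    - [0,0,0,0.008,0]
    - [0,0,0,0.006,0]
    - [0,0,0,0.004,0]
    - [0,0,0,0.004,0]
    - [0,0,0,0,0]

```text
time: 26.1
tool_pos: [551.9, 67.7, 141.0]
tcp_rot: [-3.141, -0.0, 1.663]
contact_force: [-0.3, -0.9, -1.8]
grip_width: 20.6
finger_force: 30.0
```

>>> step_arm:
  deltas:
    - [0,0,0,0.008,0]
    - [0,0,0,0.008,0]
    - [0,0,0,0.006,0]
    - [0,0,0,0,0]

```text
time: 26.5
tool_pos: [551.9, 67.7, 129.7]
tcp_rot: [-3.141, -0.0, 1.663]
contact_force: [0.9, 0.6, -1.2]
grip_width: 20.6
finger_force: 30.0
```

>>> step_arm:
  deltas:
    - [0,0,0,0.008,0]
    - [0,0,0,0.006,0]
    - [0,0,0,0.004,0]
    - [0,0,0,0,0]

```text
time: 26.9
tool_pos: [552.0, 67.7, 121.0]
tcp_rot: [-3.142, -0.0, 1.663]
contact_force: [2.4, 0.2, -1.4]
grip_width: 20.7
finger_force: 30.0
```

Next I pass the 30 mm depth in small steps.

>>> step_arm:
  deltas:
    - [0,0,0,0.004,0]
    - [0,0,0,0.004,0]
    - [0,0,0,0,0]

```text
time: 27.2
tool_pos: [552.0, 67.7, 117.1]
tcp_rot: [3.141, -0.0, 1.663]
contact_force: [0.8, 0.4, -2.2]
grip_width: 20.9
finger_force: 30.0
```

>>> step_arm:
  deltas:
    - [0,0,0,0.004,0]
    - [0,0,0,0.004,0]
    - [0,0,0,0.002,0]
    - [0,0,0,0,0]

```text
time: 27.6
tool_pos: [552.1, 67.7, 112.2]
tcp_rot: [3.141, -0.0, 1.663]
contact_force: [0.4, 0.6, -1.0]
grip_width: 20.8
finger_force: 30.0
```

>>> step_arm:
  deltas:
    - [0,0,0,0.003,0]
    - [0,0,0,0.003,0]
    - [0,0,0,0,0]

```text
time: 27.9
tool_pos: [552.1, 67.6, 109.1]
tcp_rot: [3.141, -0.0, 1.663]
contact_force: [2.7, -0.3, -1.8]
grip_width: 20.5
finger_force: 30.0
```

>>> step_arm:
  deltas:
    - [0,0,0,0.003,0]
    - [0,0,0,0.003,0]
    - [0,0,0,0,0]

```text
time: 28.2
tool_pos: [552.2, 67.6, 106.6]
tcp_rot: [3.141, 0.0, 1.663]
contact_force: [1.6, -0.2, 2.8]
grip_width: 20.6
finger_force: 30.0
```

>>> step_arm:
  deltas:
    - [0,0,0,0.003,0]
    - [0,0,0,0.003,0]
    - [0,0,0,0,0]

```text
time: 28.5
tool_pos: [552.1, 67.7, 103.1]
tcp_rot: [3.141, -0.0, 1.663]
contact_force: [3.9, -0.1, -0.3]
grip_width: 20.5
finger_force: 30.0
```

>>> step_arm:
  deltas:
    - [0,0,0,0.003,0]
    - [0,0,0,0.003,0]
    - [0,0,0,0,0]

```text
time: 28.8
tool_pos: [552.3, 67.6, 100.4]
tcp_rot: [3.141, 0.0, 1.663]
contact_force: [3.9, 0.1, 2.4]
grip_width: 20.5
finger_force: 30.0
```

>>> step_arm:
  deltas:
    - [0,0,0,0.003,0]
    - [0,0,0,0,0]

```text
time: 29.0
tool_pos: [552.4, 67.6, 99.2]
tcp_rot: [3.14, 0.0, 1.663]
contact_force: [2.4, -0.7, 5.2]
grip_width: 20.1
finger_force: 30.0
```

>>> step_arm:
  deltas:
    - [0,0,0,0.003,0]
    - [0,0,0,0,0]

```text
time: 29.2
tool_pos: [552.4, 67.6, 97.9]
tcp_rot: [3.14, 0.0, 1.663]
contact_force: [3.0, 0.0, 5.5]
grip_width: 20.6
finger_force: 30.0
```

>>> step_arm:
  deltas:
    - [0,0,0,0.002,0]
    - [0,0,0,0,0]

```text
time: 29.4
tool_pos: [552.5, 67.6, 97.2]
tcp_rot: [3.14, 0.0, 1.663]
contact_force: [1.0, -1.1, 8.3]
grip_width: 20.7
finger_force: 30.0
```

>>> step_arm:
  deltas:
    - [0.3,0,0,0,0]
    - [0.5,0,0,0,0]
    - [0.5,0,0,0,0]
    - [0.5,0,0,0,0]
    - [0.5,0,0,0,0]

```text
time: 29.9
tool_pos: [551.6, 67.7, 95.9]
tcp_rot: [-3.141, -0.0, 1.663]
contact_force: [-0.4, 0.8, 0.5]
grip_width: 45.5
finger_force: 0.0
```

>>> step_arm:
  deltas:
    - [0.5,0,0,-0.03,0]
    - [0.5,0,0,-0.08,0]
    - [0.5,0,0,-0.09,0]
    - [0.5,0,0,-0.09,0]
    - [0.5,0,0,-0.09,0]
    - [0.5,0,0,-0.05,0]
    - [0.5,0,0,0,0]
    - [0.5,0,0,0,0]

```text
time: 30.7
tool_pos: [551.8, 67.6, 311.0]
tcp_rot: [-3.142, -0.0, 1.663]
contact_force: [-0.1, -0.6, -0.6]
grip_width: 45.8
finger_force: 0.0
```

```bash
python3 - <<'E'
from h import *
o=bot.get_obs(); print(o["tool_pos"],o["contact_force"])
snap("wrist"); s=ld("wrist"); P=cloud(s).reshape(-1,3); c=np.array([548.4,114.6]);a=.0913;R=np.array([[np.cos(a),-np.sin(a)],[np.sin(a),np.cos(a)]]);L=(P[:,:2]-c)@R
k=(np.hypot(L[:,0],L[:,1]+48)<25)&(P[:,2]>100)&(P[:,2]<140); t=P[k]; t=t[t[:,2]>np.percentile(t[:,2],60)]
print(k.sum(),np.median(t,0),t[:,2].std())
b=P[(np.abs(L[:,0])<18)&(np.abs(L[:,1]-24)<8)]; print("blocktop",np.median(b[:,2]))
k=(np.hypot(L[:,0],L[:,1]+48)<30)&(P[:,2]>112); q=P[k]; print("centre top",(q.min(0)+q.max(0))/2,q.max(0)-q.min(0))
k=(L[:,0]>-58)&(L[:,0]<-49)&(np.abs(L[:,1])<64)&(P[:,2]<20); print("pan",np.median(P[k,2]))
E
```

```text
[551.76835941  67.64259621 310.99452633] [-0.1133271  -0.6017442  -0.62322064]
390 [551.97651694  67.99526061 121.0649046 ] 0.5352294134013439
blocktop 79.83722793086827
centre top [551.54545451  75.15614858 276.75332018] [ 55.42675905  43.22501916 329.18863551]
pan 6.390729947731728
```

>>> step_arm:
  deltas:
    - [0.5,-0.06,0,-0.03,0]
    - [0.5,-0.09,0,0,0]
    - [0.5,-0.09,0,0,0]
    - [0.5,-0.09,0,0,0]
    - [0.5,-0.09,0,0,0]
    - [0.5,-0.06,0,0,0]
    - [0.5,0,0,0,0]

```text
time: 31.45
tool_pos: [573.3, -175.2, 323.2]
tcp_rot: [-3.137, -0.001, 1.658]
contact_force: [0.9, 0.0, -0.2]
grip_width: 46.1
finger_force: 0.0
```

```bash
python3 - <<'E'
from h import *
s0=ld("scene"); S={k:s0[k] for k in s0.files}
c=np.array([548.4,114.6]);a=.0913;R=np.array([[np.cos(a),-np.sin(a)],[np.sin(a),np.cos(a)]])
ims=[bot.capture("scene") for _ in range(4)]; d1=np.median([x[1] for x in ims],0)
Pb=cloud(S).reshape(-1,3); S2=dict(S,d=d1); Pa=cloud(S2).reshape(-1,3)
g0=S["im"].reshape(-1,3).min(1); g1=ims[0][0].reshape(-1,3).min(1)
Lb=(Pb[:,:2]-c)@R; La=(Pa[:,:2]-c)@R
for x0,x1 in((-58,-46),(-46,-34),(-34,-24)):
  for n,P,L in(("b",Pb,Lb),("a",Pa,La)):
    k=(L[:,0]>x0)&(L[:,0]<x1)&(np.abs(L[:,1])<55)&(P[:,2]<60); print(n,x0,k.sum(),np.percentile(P[k,2],[10,30,50,70,90]).round(1) if k.any() else "")
k=(g0>110)&(g1>110)&(np.abs(Lb[:,1])<62)&(Lb[:,0]>-62)&(Lb[:,0]<-40); print(k.sum(),np.median(Pb[k,2]),np.median(Pa[k,2]),np.median(Pa[k,2]-Pb[k,2]))
# control: block base/other static
k=(np.abs(Lb[:,0])<18)&(np.abs(Lb[:,1]-24)<10); print("ctl",np.median(Pa[k,2]-Pb[k,2]))
E
```

```text
b -58 170 [ 7.   9.4 12.3 19.  24.7]
a -58 135 [ 4.9  8.9 14.  19.4 23.8]
b -46 31 [ 6.4  8.4  9.5 10.5 12.2]
a -46 46 [ 6.   9.  31.9 33.  35.4]
b -34 3 [ 6.4  8.1  9.8 11.4 13.1]
a -34 12 [ 4.5  7.7 13.8 20.3 28.7]
14 8.98440020594484 6.187087627748658 -1.6151420954421272
ctl 0.4695658485192311
```

The pan sank about 3 mm, so the stump lies in the trough. The fuse stands 41 mm proud in the right bay.

```bash
python3 -c "
from plant import bot
print(bot.close_job())"
```

```text
the job is handed in; nothing more can be done
None
```

The job is handed in (the hand-in call returned no verdict): the stump was in the right bay, its slide went in once to the stop, the stump appears to have dropped into the trough (the pan sank about 3 mm, but I did not see the stump), and the new fuse stands home there, released and about 41 mm proud.

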